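# Close the bench caliper on a dropper bottle

## Task

Gauge the white dropper bottle in the bench caliper: stand it upright on the caliper's bed, centred between the fixed anvil and the sliding jaw, and let go. Then slide the jaw up until its spring tip is pressed in about halfway and holds the bottle lightly against the anvil, without cocking the jaw on its slide or bottoming the tip, and leave it clamped so. Do not disturb the other things on the bench.

Things in the scene. Friction and masses are not known exactly. Their poses are not given: they have to be found in the camera images.
- dropper_bottle: White dropper bottle with a narrower screw cap, 76 mm high, 60 g: plain cylinder 32 mm across up to about 45 mm, then a shoulder, cap 20 mm across. Origin at the centre of its underside, z up. It stands on the bench in one of three spots of a row (the others hold a smaller vial and a reagent bottle).
- bottle_mid (a point): The middle of the dropper bottle, on its axis, 38 mm above its underside.
- caliper: Bench caliper, fixed to the bench, position and yaw vary: bed 230 x 66 mm, its top 12 mm above the bench. Origin at the centre of the underside; x points along the bed from the sliding jaw to the fixed anvil (the closing direction), y across, z up. Both jaws' measuring faces are centred at y = 0, 30 mm above the bench.
- stand (a point): Point on the bed's top, on the jaws' axis, 36 mm along x from the caliper's middle: a bottle centred here has 18 mm or more to spare on either side. The fixed anvil (block 40 mm wide, 50 mm high, measuring face 24 mm across) is clamped where the last user left it, its face 34 to 49 mm further along x: not measured, to be found by feel. It does not give when pushed.
- tip: Spring tip of the sliding jaw: steel disc 24 mm across on a brass stem, pointing to the anvil; origin at the centre of its flat face, 30 mm above the bench, x as the caliper's. It sinks into the jaw by up to 2 mm against a spring of 5 N per mm: about 5 N at half stroke, 10 N when bottomed. At the start it stands 41 to 56 mm short of the stand point.
- tab (a point): Centre of the low thumb tab on the rear (-x side) of the sliding jaw: steel block 14 mm (along x) x 24 mm, from 22 to 49 mm above the bench, centre 36.5 mm up and 69 mm behind the tip's face; its foot plate, 26 mm up, juts 1 mm behind it. The bed behind is clear. Pushed to +x, or pinched across 24 mm, it slides the jaw; the carriage drags with a steady 11 N or so and stays where it is left.
- jaw (a joint): Tilt of the sliding jaw on its carriage, rad; 0 is square, positive leans towards the anvil. The jaw (36 mm wide, top 87 mm above the bench) rocks about a crosswise axis 22 mm above the bench against a spring of 12 N m/rad: a push high on it cocks it, one low on the tab hardly does. More than about 0.045 rad is cocked.
- vial: Bystander: small capped vial, 23 mm across, 46 mm high; origin at the centre of its underside.
- reagent_bottle: Bystander: squat bottle with a wide cap, 38 mm across, 52 mm high; origin at the centre of its underside.
- petri_dish: Bystander: covered petri dish, 91 mm across, 15 mm high; origin at the centre of its underside.
- tip_box: Bystander: pipette tip box, 91 x 123 mm, 67 mm high; origin at the centre of its underside.
There are look-alikes about, which are no part of the job. Of the things that look like the caliper, the larger one is meant.

How it is judged:
By the outcome, as a careful person would: the job done as asked, in the order asked, and still so for the second after the job is handed in, with the robot touching nothing.
It also fails if it takes over 72 s, if anything falls off the work surface, if the arm or the gripper's body presses on something with over 40 N, if the wrist force passes 120 N, or if a joint passes its speed limit or range.

## Robot

A 6-joint arm with a two-finger parallel gripper is mounted at the origin on a cart in front of the work surface, level with it; the furniture and walls round the work are solid. World frame = base frame: x ahead of the robot, y to its left, z up, the work surface at z = 0. Lengths are in m, angles in degrees, forces in N, time in s.
With the tool pointing down it reaches from about 0.4 to 0.825 m from the base axis. Payload 7 kg.
Tool frame: the origin (TCP) lies at the very end of the fingers, on their centre line; the grasp point (between the pads) lies 19 mm behind it; z points along the fingers, y is the line along which they close (so a half turn about z gives the same grasp; the last joint's range is limited). The gripper opens to 88 mm and grips with 3 to 60 N. Pads are 19 mm wide; open, the fingers measure 130 mm over their backs; the gripper's body (78 mm by 193 mm) begins 47 mm behind the grasp point.
Start: joints at [-49.956, 20.546, 0.682, 0, -70.136, -16.507], TCP at [0.27, -0.619, 0.227] pointing down, gripper open.
Joint ranges: [-176.03, 176.03], [-82.01, 121.73], [-58.28, 71.71], [-173.87, 95.51], [-174.79, -0.11], [-173.66, 173.66]. Speed limits (degrees/s): [136.94, 136.94, 172.46, 180, 180, 180].

## Interface

Orientations are given as [roll, pitch, yaw] about the fixed x, y, z axes, in that order (R = Rz(yaw) Ry(pitch) Rx(roll)).
In Python, from plant import get_state, capture, close_job, regions_of gives the robot as it stands.
- The arm moves only by the tool jog_arm, never from a script. Its argument "moves" is a list of rows, each a list of 3 entries, a list of its own where there are three numbers: the shift along the tool's x, y, z in cm, then the turn about the tool's z in degrees, then the finger opening in cm, from 0 to 8.76. A call has 1 to 12 rows; each row shifts and turns the commanded pose from where the row before left it, along the tool's axes as they then stand; what a row does not reach is not made up. A row lasts 1/8 s, in which the tool goes at most 62.5 mm and 10.7 degrees, less where a joint would pass 70% of its speed; a pose out of reach is approached as far as the arm can. A call is refused whole if a number of a shift passes 6.25 or a number of a turn 10.7, either way. A call with a gripper value outside its range is refused whole. The fingers move at their own pace and stop on an object; "newtons" is the grip in N (left out, the last holds). Time passes only in rows, so rows that do not move let the fingers close. It gives the time, the measured TCP pose, the force, the opening and the grip force at its end, in the units of the state.
- get_state(): the state, without advancing time (a new reading comes with each control period).
- capture(name): name is "scene" or "top" or "wrist"; returns a dict with "pixels" (400x640x3 uint8, blue, green, red), "mtx" (3x3 intrinsics, pixels), "world_from_camera" (4x4, takes a point from camera to world coordinates); the wrist camera has in their place "hand_eye" (4x4, takes a point from camera to tool coordinates, whose origin is the TCP and whose axes are the flange's). Camera axes: x right, y down, z forward; pixel columns grow to the right and rows downward; lengths in m; the calibration is good to about 2 mm. A picture is of the moment at which its call begins: read the wrist's pose just before it. There is no depth.
- close_job(): hands the job in; it is judged then, once.
Trained networks look in a picture, given as the dict that the camera call returned (one of the last four; its "shot" number tells which), for a name from the list of things; names that differ only in an ending like _2 or _b are one class to them, and where a whole thing is asked for, a point or a joint stands for the part that bears it (a point fixed in the world has none). Each returns a list of dicts, best first, with "confidence" (0 to 1); they miss things now and then, are a little off and sometimes report something else, mostly with a low value. They report only what shows in the picture. A call takes as long as a camera call. They do not tell look-alikes from the thing itself.
- regions_of(picture, thing): "pixels" (400x640 bool, what is visible of it) and "pixel" ([column, row] in pixels, amid what is visible of it).
The state is a dict: "time_s": time; "joints": joint angles; "qd": joint speeds; "joint_torque": joint torques, N m; "tcp_pos": TCP position; "eef_rot": TCP orientation; "contact_force": force on the tool from outside, world axes, zero at the start; "moment": the same for the moment, N m; "gripper_width": finger opening in m; "gripper_force": force on a finger pad.
Only numpy, scipy, OpenCV 4.12 (cv2) and the standard library are available. Lean on these libraries where they do the work, as an engineer would, in place of code of your own. Each camera call takes 0.05 s, during which the arm holds its last target. There are 200 camera calls.

## Working session

There is one attempt and no reset: what is moved stays moved. The work goes in short steps, Python scripts to look and compute and a tool call to move; the robot and the scene stay as the last step left them, time stands still between calls to the robot, and variables do not carry over. Pictures are saved under pics/ and viewed, at most 10 in all, crops included, and the job is handed in when it is done.

Besides the shell and the picture viewer there is one more tool, called after "Emit:" by a JSON object that holds its "api" and its "payload", one argument or row to a line. jog_arm: Moves the arm, as the interface text tells. Its arguments: {"type":"object","properties":{"moves":{"type":"array"},"newtons":{"type":"number"}},"required":["moves"]}

```bash
mkdir -p pics
cat > h.py <<'E'
import numpy as np, cv2
from plant import get_state, capture, close_job, regions_of
def ray(p,px,T=None):
    T=p["world_from_camera"] if T is None else T
    T=np.array(T);K=np.array(p["mtx"])
    d=T[:3,:3]@np.linalg.inv(K)@[px[0],px[1],1.]
    return T[:3,3],d
def atz(p,px,z,T=None):
    o,d=ray(p,px,T); return o+d*(z-o[2])/d[2]
E
python3 - <<'E'
from h import *
s=get_state();print({k:np.round(v,3) for k,v in s.items()})
ps=[]
for n in("top","scene"):
    p=capture(n);ps.append(p);cv2.imwrite(f"pics/{n}0.png",p["pixels"])
    print(n,np.round(np.array(p["world_from_camera"])[:3,3],3))
    for t in("dropper_bottle","caliper","tip","tab","vial","reagent_bottle","petri_dish","tip_box"):
        for r in regions_of(p,t)[:3]:
            m=r["pixels"];ys,xs=np.nonzero(m)
            print(n,t,round(r["confidence"],2),np.round(r["pixel"]),m.sum(),xs.min(),xs.max(),ys.min(),ys.max(),np.round(atz(p,r["pixel"],0.03),3)[:2])
E
```

```text
{'time_s': np.float64(0.0), 'joints': array([-4.9955e+01,  2.0590e+01,  6.3300e-01, -1.9000e-02, -7.0135e+01,
       -1.6507e+01]), 'qd': array([ 0.014,  0.003,  0.009, -0.016,  0.025,  0.059]), 'joint_torque': array([-0.0000e+00, -5.8272e+01,  2.9305e+01,  6.9970e+00,  7.0000e-03,
       -0.0000e+00]), 'tcp_pos': array([ 0.269, -0.618,  0.226]), 'eef_rot': array([ 1.79906e+02, -1.00000e-02, -1.56468e+02]), 'contact_force': array([-0.872,  0.018, -0.045]), 'moment': array([-0.04 ,  0.062,  0.039]), 'gripper_force': np.float64(0.0), 'gripper_width': np.float64(0.088)}
top [ 0.308 -0.058  1.298]
top dropper_bottle 0.59 [409. 227.] 104 401 412 225 236 [ 0.481 -0.292]
top caliper 0.7 [310. 259.] 849 282 337 251 267 [0.383 0.   ]
top caliper 0.56 [304. 204.] 1559 258 334 191 215 [0.55  0.024]
top caliper 0.32 [313. 200.] 264 300 325 193 207 [ 0.561 -0.006]
top tab 0.65 [314. 200.] 214 301 325 193 206 [ 0.562 -0.009]
top tab 0.48 [327. 257.] 102 319 333 255 262 [ 0.389 -0.049]
top vial 0.51 [436. 199.] 52 431 439 198 205 [ 0.566 -0.376]
top reagent_bottle 0.64 [315. 199.] 266 300 326 193 2
[... 412 characters left out ...]
7. 201.] 1424 251 328 183 223 [0.552 0.015]
scene tip 0.57 [290. 199.] 40 290 295 194 201 [0.549 0.035]
scene tab 0.78 [280. 242.] 286 268 290 230 252 [ 0.39 -0.04]
scene tab 0.73 [302. 201.] 434 290 317 182 211 [0.56  0.002]
scene vial 0.62 [432. 253.] 155 426 436 244 261 [ 0.55  -0.378]
scene vial 0.57 [304. 203.] 473 290 317 182 211 [ 0.554 -0.007]
scene reagent_bottle 0.65 [361. 228.] 270 353 368 218 240 [ 0.543 -0.187]
scene reagent_bottle 0.28 [299. 202.] 1428 251 328 183 223 [0.55  0.006]
scene petri_dish 0.67 [303. 199.] 424 290 317 183 211 [0.566 0.005]
scene tip_box 0.65 [343. 180.] 1563 321 369 158 198 [ 0.707 -0.047]
scene tip_box 0.33 [291. 200.] 44 290 296 194 201 [0.546 0.031]
```

Run:
```python
import cv2
a=cv2.imread("pics/top0.png")[120:300,190:460];b=cv2.imread("pics/scene0.png")[140:320,210:480]
import numpy as np
c=np.vstack([cv2.resize(a,None,fx=2.9,fy=1.66*1.0) if 0 else cv2.resize(a,(450,300),interpolation=2),cv2.resize(b,(450,300),interpolation=2)])
cv2.imwrite("pics/c0.png",c)
```

```text
(no output)
```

View pics/c0.png

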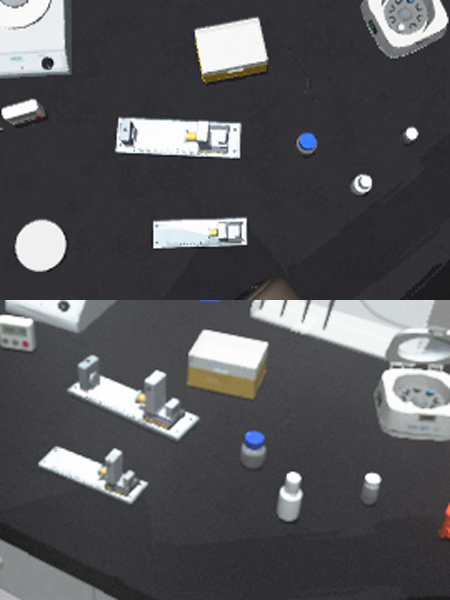

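The top crop shows the large caliper (image px about 259–334, 190–214) with its anvil on the left (+y) and the jaw on the right. The small caliper is below it. The dropper bottle stands between the reagent bottle (blue cap) and the vial, near top px (409, 230).

```bash
cat >> h.py <<'E'
def move(x,y,z,yaw=None,s=None):
    """tool-axis shift (cm) and turn about tool z (deg) to reach the target, tool pointing down"""
    from scipy.spatial.transform import Rotation as R
    s=s or get_state(); r=R.from_euler("xyz",s["eef_rot"],degrees=True)
    d=r.inv().apply(np.array([x,y,z])-s["tcp_pos"])*100
    t=0 if yaw is None else -((yaw-s["eef_rot"][2]+180)%360-180)
    print("shift cm",np.round(d,2),"turn",round(t,1)); return d,t
E
python3 - <<'E'
from h import *
p=capture("top")
for r in regions_of(p,"caliper")[:2]:
    m=r["pixels"];ys,xs=np.nonzero(m)
    w=np.array([atz(p,(x,y),0.012)[:2] for x,y in zip(xs,ys)],np.float32)
    c,sz,a=cv2.minAreaRect(w); b=cv2.boxPoints((c,sz,a))
    print(np.round(c,3),np.round(sz,3),round(a,2),np.round(b,3).tolist())
q=capture("scene")
A=[];B=[]
for pp in(p,q):
    r=regions_of(pp,"dropper_bottle")[0]
    ys,xs=np.nonzero(r["pixels"]);o,d=ray(pp,(xs.mean(),ys.mean()));d/=np.linalg.norm(d);M=np.eye(3)-np.outer(d,d);A.append(M);B.append(M@o)
x=np.linalg.solve(sum(A),sum(B));print("bottle",np.round(x,3))
move(x[0],x[1]-0.0,0.20,-90)
E
```

```text
[0.556 0.047] [0.234 0.072] 86.44 [[0.5130000114440918, -0.06800000369548798], [0.5849999785423279, -0.0729999989271164], [0.6000000238418579, 0.16099999845027924], [0.5270000100135803, 0.16599999368190765]]
[0.383 0.006] [0.048 0.163] 2.11 [[0.35600000619888306, 0.0860000029206276], [0.3619999885559082, -0.07699999958276749], [0.4099999964237213, -0.07500000298023224], [0.40400001406669617, 0.08799999952316284]]Traceback (most recent call last):
  File "<stdin>", line 11, in <module>
IndexError: list index out of range
```

Run:
```python
from h import *
move(0.479,-0.288,0.226,-93.6)
T=np.array(capture("wrist")["hand_eye"]);print(np.round(T,3), np.array(capture("wrist")["mtx"]))
```

```text
shift cm [-32.42  21.97   0.06] turn -62.9
[[-0.    -0.966 -0.258  0.068]
 [ 1.    -0.     0.001 -0.001]
 [-0.001 -0.258  0.966 -0.159]
 [ 0.     0.     0.     1.   ]] [[319.52686982   0.         317.20956459]
 [  0.         319.52686982 197.16194478]
 [  0.           0.           1.        ]]
```

Emit:
{"api": "jog_arm", "payload": {
  "moves": [
    [[-5.4,3.66,0],0,8.0],
    [[-5.4,3.66,0],0,8.0],
    [[-5.4,3.66,0],0,8.0],
    [[-5.4,3.66,0],0,8.0],
    [[-5.4,3.66,0],0,8.0],
    [[-5.4,3.66,0],0,8.0],
    [[0,0,0],-10.5,8.0],
    [[0,0,0],-10.5,8.0],
    [[0,0,0],-10.5,8.0],
    [[0,0,0],-10.5,8.0],
    [[0,0,0],-10.5,8.0],
    [[0,0,0],-10.5,8.0]
  ]
}}

```text
time_s: 2.7
tcp_pos: [0.4701, -0.302, 0.2267]
eef_rot: [-180.0, -0.0, -93.1]
contact_force: [-0.2, 0.6, -0.6]
gripper_width: 0.0799
gripper_force: 0.0
```

```bash
cat >> h.py <<'E'
def wristT(p,s):
    from scipy.spatial.transform import Rotation as R
    T=np.eye(4);T[:3,:3]=R.from_euler("xyz",s["eef_rot"],degrees=True).as_matrix();T[:3,3]=s["tcp_pos"]
    return T@np.array(p["hand_eye"])
E
python3 - <<'E'
from h import *
s=get_state();p=capture("wrist");T=wristT(p,s)
print(s["time_s"],np.round(s["tcp_pos"],3),np.round(s["eef_rot"],1))
cv2.imwrite("pics/w1.png",p["pixels"])
for t in("dropper_bottle","vial","reagent_bottle"):
  for r in regions_of(p,t)[:3]:
    ys,xs=np.nonzero(r["pixels"]);print(t,round(r["confidence"],2),np.round(r["pixel"]),xs.min(),xs.max(),ys.min(),ys.max(),np.round(atz(p,r["pixel"],.038,T),3))
E
```

```text
2.7 [ 0.47  -0.302  0.227] [-180.    -0.   -93.1]
dropper_bottle 0.59 [321. 192.] 304 332 173 209 [ 0.468 -0.284  0.038]
vial 0.89 [232. 114.] 215 245 102 122 [ 0.557 -0.374  0.038]
reagent_bottle 0.47 [265. 252.] 253 275 247 288 [ 0.538 -0.215  0.038]
```

View pics/w1.png

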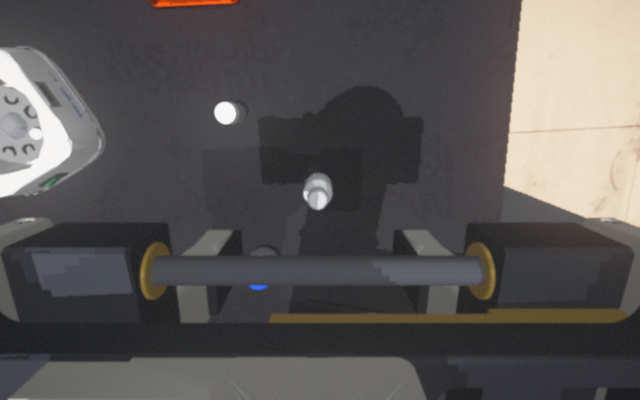

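Run:
```python
from h import *
s=get_state();p=capture("wrist");T=wristT(p,s)
r=regions_of(p,"dropper_bottle")
m=r[0]["pixels"];ys,xs=np.nonzero(m)
for y in range(ys.min(),ys.max()+1,3): q=xs[ys==y];print(y,q.min(),q.max(),end="; ")
def proj(X):
    c=np.linalg.inv(T)@np.append(X,1);u=np.array(p["mtx"])@c[:3];return u[:2]/u[2]
def sil(xy):
    a=np.linspace(0,2*np.pi,60);pts=[]
    im=np.zeros((400,640),np.uint8)
    for rr,z0,z1 in((.016,0,.045),(.01,.05,.076)):
        P=np.array([proj([xy[0]+rr*np.cos(t),xy[1]+rr*np.sin(t),z]) for t in a for z in(z0,z1)],np.float32)
        cv2.fillConvexPoly(im,cv2.convexHull(P).astype(np.int32),1)
    return im>0
best=max(((sil((x,y))&m).sum()/(sil((x,y))|m).sum(),x,y) for x in np.arange(.455,.49,.0015) for y in np.arange(-.305,-.265,.0015))
print(best); move(best[1],best[2],.017,-93.6)
```

```text
248 261 268; 251 256 274; 254 254 276; Traceback (most recent call last):
  File "<stdin>", line 5, in <module>
    return umr_minimum(a, axis, None, out, keepdims, initial, where)
ValueError: zero-size array to reduction operation minimum which has no identity
```

Run:
```python
from h import *
s=get_state();p=capture("wrist");T=wristT(p,s)
g=cv2.cvtColor(p["pixels"],cv2.COLOR_BGR2GRAY)
m=np.zeros((400,640),bool);m[165:218,295:340]=g[165:218,295:340]>95
ys,xs=np.nonzero(m);print(xs.min(),xs.max(),ys.min(),ys.max(),m.sum())
def proj(X):
    c=np.linalg.inv(T)@np.append(X,1);u=np.array(p["mtx"])@c[:3];return u[:2]/u[2]
def sil(xy):
    a=np.linspace(0,2*np.pi,60)
    im=np.zeros((400,640),np.uint8)
    for rr,z0,z1 in((.016,0,.045),(.01,.05,.076)):
        P=np.array([proj([xy[0]+rr*np.cos(t),xy[1]+rr*np.sin(t),z]) for t in a for z in(z0,z1)],np.float32)
        cv2.fillConvexPoly(im,cv2.convexHull(P).astype(np.int32),1)
    return im>0
f=lambda x,y:(sil((x,y))&m).sum()/(sil((x,y))|m).sum()
best=max((f(x,y),x,y) for x in np.arange(.455,.49,.002) for y in np.arange(-.31,-.265,.002))
print(best); move(best[1],best[2],.017,-93.6)
```

```text
303 332 173 209 841
(np.float64(0.9051724137931034), np.float64(0.47100000000000003), np.float64(-0.284))
shift cm [-1.800e+00  2.000e-02  2.096e+01] turn -0.0
```

Emit:
{"api": "jog_arm", "payload": {
  "moves": [
    [[-1.8,0,4],0,8.0],
    [[0,0,5.5],0,8.0],
    [[0,0,5.5],0,7.0],
    [[0,0,4],0,6.0],
    [[0,0,2],0,6.0],
    [[0,0,0],0,6.0],
    [[0,0,0],0,2],
    [[0,0,0],0,2],
    [[0,0,0],0,2],
    [[0,0,0],0,2],
    [[0,0,0],0,2],
    [[0,0,0],0,2]
  ],
  "newtons": 15
}}

```text
time_s: 4.55
tcp_pos: [0.4715, -0.2841, 0.0173]
eef_rot: [-180.0, -0.0, -93.4]
contact_force: [-2.0, 1.1, 7.3]
gripper_width: 0.0316
gripper_force: 15.0
```

Emit:
{"api": "jog_arm", "payload": {
  "moves": [
    [[0,0,-3],0,2],
    [[0,0,-5.8],0,2],
    [[0,0,-5.8],0,2],
    [[0,0,-5.7],0,2],
    [[-5.4,-1.2,0],0,2],
    [[-5.4,-1.4,0],0,2],
    [[-5.4,-1.4,0],0,2],
    [[-5.4,-1.4,0],0,2],
    [[-5.4,-1.4,0],0,2],
    [[-5.4,-1.4,0],0,2],
    [[-5.4,-1.4,0],0,2],
    [[-5.4,-1.4,0],0,2]
  ]
}}

```text
time_s: 6.05
tcp_pos: [0.6072, 0.1424, 0.2195]
eef_rot: [180.0, 0.0, -93.5]
contact_force: [0.7, -0.0, -1.0]
gripper_width: 0.031
gripper_force: 15.0
```

Emit:
{"api": "jog_arm", "payload": {
  "moves": [
    [[0,0,0],0,2],
    [[0,0,0],0,2]
  ]
}}

```text
time_s: 6.3
tcp_pos: [0.6066, 0.1407, 0.219]
eef_rot: [179.9, -0.0, -93.4]
contact_force: [-1.0, 0.2, -0.4]
gripper_width: 0.031
gripper_force: 15.0
```

Run:
```python
from h import *
s=get_state();p=capture("wrist");T=wristT(p,s)
print(s["time_s"],np.round(s["tcp_pos"],4),np.round(s["eef_rot"],1),s["gripper_width"],s["contact_force"])
cv2.imwrite("pics/w2.png",p["pixels"])
```

```text
6.3 [0.6066 0.1407 0.219 ] [179.9  -0.  -93.4] 0.03095322213962245 [-0.98827609  0.16048346 -0.40686966]
```

View pics/w2.png

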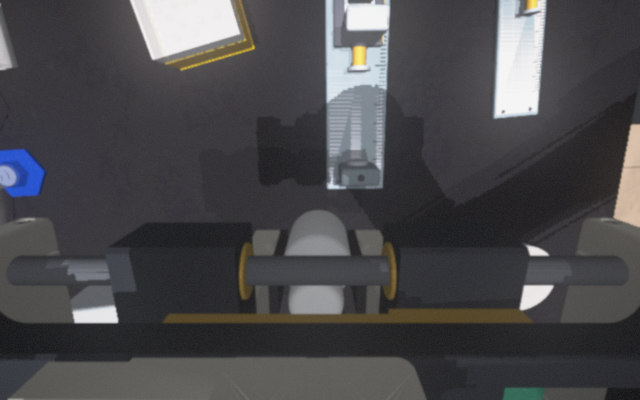

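Run:
```python
from h import *
s=get_state();p=capture("wrist");T=wristT(p,s)
g=cv2.GaussianBlur(cv2.cvtColor(p["pixels"],cv2.COLOR_BGR2GRAY),(3,3),0).astype(float)
L=[];R=[]
for r in range(6,180,4):
    l=g[r,315:340];d=np.diff(l);L.append(atz(p,(315.5+d.argmax(),r),.012,T)[:2])
    l=g[r,375:400];d=np.diff(l);R.append(atz(p,(375.5+d.argmin(),r),.012,T)[:2])
L,R=np.array(L),np.array(R)
for n,E in(("L",L),("R",R)):
    k=np.ones(len(E),bool)
    for _ in range(4):
        c=np.polyfit(E[k,1],E[k,0],1);res=E[:,0]-np.polyval(c,E[:,1]);k=abs(res)<max(.0015,np.std(res[k]))
    print(n,c,k.sum(),"x at y=.08",np.polyval(c,.08),"ang",90-np.degrees(np.arctan(c[0])))
col=g[175:200,345:375].mean(1);print(np.round(g[176:200,330:338].mean(1)))
for px in((327,188),(384,187)):print(atz(p,px,.012,T))
print("tip top edge",atz(p,(360,71),.042,T),"anvil near top edge",atz(p,(360,163),.05,T))
```

```text
L [0.04440479 0.58991713] 41 x at y=.08 0.5934695115877922 ang 87.45746317932115
R [0.04621807 0.52440962] 41 x at y=.08 0.5281070618811038 ang 87.35378289475659
[129. 130. 134. 138. 140. 140. 144. 157. 179. 200. 210. 207. 185. 142.
  94.  67.  59.  59.  58.  58.  56.  55.  54.  54.]
[0.59687553 0.15804891 0.012     ]
[0.52975608 0.1609515  0.012     ]
tip top edge [0.5586738  0.03442324 0.042     ] anvil near top edge [0.5620798  0.12450319 0.05      ]
```

Run:
```python
from h import *
move(.5608,.080,.030,-92.6)
```

```text
shift cm [ 6.24  4.21 18.96] turn -0.9
```

Emit:
{"api": "jog_arm", "payload": {
  "moves": [
    [[3.12,2.1,0],0,2],
    [[3.12,2.1,0],0,2],
    [[0,0,0],-0.9,2],
    [[0,0,4],0,2],
    [[0,0,5],0,2],
    [[0,0,5],0,2],
    [[0,0,2],0,2],
    [[0,0,1],0,2],
    [[0,0,1],0,2],
    [[0,0,0.4],0,2],
    [[0,0,0.2],0,2],
    [[0,0,0],0,2]
  ]
}}

```text
time_s: 7.9
tcp_pos: [0.5616, 0.0809, 0.034]
eef_rot: [-180.0, 0.0, -92.6]
contact_force: [-0.0, -0.2, -1.7]
gripper_width: 0.0312
gripper_force: 15.0
```

Emit:
{"api": "jog_arm", "payload": {
  "moves": [
    [[0,0,0],0,2]
  ]
}}

```text
time_s: 8.02
tcp_pos: [0.5616, 0.0809, 0.034]
eef_rot: [-180.0, 0.0, -92.6]
contact_force: [0.8, -0.1, -1.5]
gripper_width: 0.0311
gripper_force: 15.0
```

Run:
```python
from h import *
move(.5608,.080,.030,-92.6)
s=get_state();p=capture("wrist");q=capture("scene");cv2.imwrite("pics/w3.png",np.vstack([p["pixels"][:230,150:550],cv2.resize(q["pixels"][160:240,230:360],(400,246),interpolation=2)]))
```

```text
shift cm [0.1  0.08 0.4 ] turn 0.0
```

View pics/w3.png

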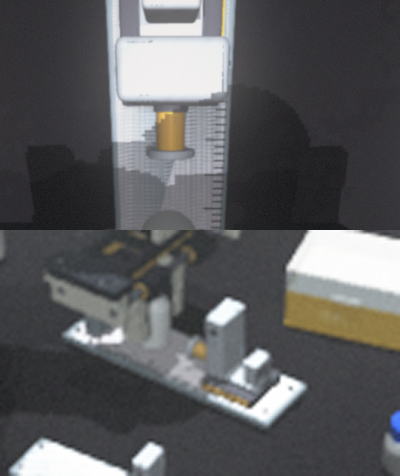

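The wrist view shows the tip disc at crop (171,158) and the bottle cap below it at (170,212), both on the bed's midline. The scene view shows the bottle between the jaws and upright. Next I set it down.

Emit:
{"api": "jog_arm", "payload": {
  "moves": [
    [[0,0,0.2],0,2],
    [[0,0,0.1],0,2],
    [[0,0,0.05],0,2],
    [[0,0,0],0,2]
  ]
}}

```text
time_s: 8.62
tcp_pos: [0.5614, 0.0808, 0.03]
eef_rot: [180.0, -0.0, -92.6]
contact_force: [0.1, 0.1, -1.0]
gripper_width: 0.0313
gripper_force: 15.0
```

Emit:
{"api": "jog_arm", "payload": {
  "moves": [
    [[0,0,0.1],0,2],
    [[0,0,0],0,2]
  ]
}}

```text
time_s: 8.88
tcp_pos: [0.5615, 0.0809, 0.0293]
eef_rot: [-180.0, 0.0, -92.6]
contact_force: [-1.9, 0.7, 2.9]
gripper_width: 0.0312
gripper_force: 15.0
```

Touching (2.9 N up). Release.

Emit:
{"api": "jog_arm", "payload": {
  "moves": [
    [[0,0,0],0,3.5],
    [[0,0,0],0,4],
    [[0,0,0],0,5],
    [[0,0,0],0,6],
    [[0,0,-2],0,6],
    [[0,0,-4],0,6],
    [[0,0,-5],0,6],
    [[0,0,-5],0,6],
    [[0,0,0],0,6]
  ]
}}

```text
time_s: 10.0
tcp_pos: [0.5638, 0.0816, 0.1937]
eef_rot: [-179.6, 0.2, -92.5]
contact_force: [0.4, 0.1, -0.1]
gripper_width: 0.0601
gripper_force: 0.0
```

Run:
```python
from h import *
s=get_state();p=capture("wrist");q=capture("scene")
T=wristT(p,s);print(s["tcp_pos"])
cv2.imwrite("pics/w4.png",np.vstack([p["pixels"][:300,150:550],cv2.resize(q["pixels"][160:240,230:360],(400,246),interpolation=2)]))
for r in regions_of(p,"tab")[:2]:
    ys,xs=np.nonzero(r["pixels"]);print(r["confidence"],r["pixel"],xs.min(),xs.max(),ys.min(),ys.max(),atz(p,r["pixel"],.049,T))
```

```text
[0.56376293 0.08161397 0.19371914]
0.92 [319.4, 87.4] 300 346 47 134 [ 0.55985828 -0.00853496  0.049     ]
0.61 [507.8, 42.9] 487 545 10 79 [ 0.39488009 -0.03780676  0.049     ]
```

View pics/w4.png

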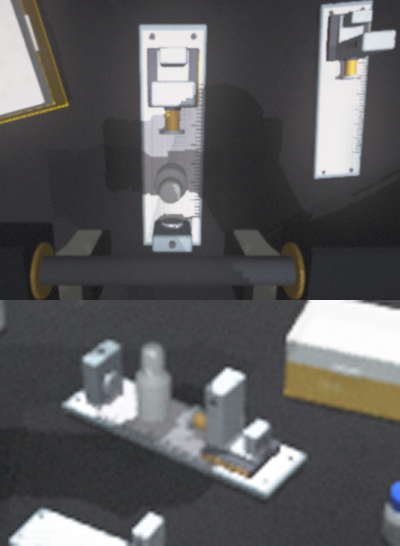

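The bottle stands upright and centred. Crop positions: bottle (172,185), tip (172,133), thumb tab top about (172,57).

Run:
```python
from h import *
s=get_state();p=capture("wrist");T=wristT(p,s)
print(np.round(s["tcp_pos"],4),s["eef_rot"])
g=cv2.cvtColor(p["pixels"],cv2.COLOR_BGR2GRAY);print(g[20:140,322].tolist());print(g[55,305:345].tolist(),g[62,305:345].tolist())
for px in((309,57),(336,57),(322,48),(322,66),(322,25),(322,245),(322,129)):print(px,np.round(atz(p,px,.049,T),4),np.round(atz(p,px,.012,T),4))
```

```text
[0.5608 0.0807 0.1885] [ 1.79954781e+02  1.96658010e-03 -9.25776210e+01]
[69, 69, 67, 69, 89, 131, 172, 190, 193, 195, 209, 223, 231, 233, 234, 233, 233, 235, 235, 234, 234, 234, 233, 233, 235, 235, 235, 227, 223, 231, 237, 237, 237, 236, 237, 237, 237, 237, 238, 237, 237, 238, 233, 218, 167, 112, 103, 145, 206, 233, 237, 238, 237, 237, 238, 238, 238, 238, 238, 238, 237, 222, 197, 214, 230, 236, 239, 239, 238, 239, 238, 239, 239, 238, 238, 239, 239, 238, 238, 238, 239, 238, 239, 238, 238, 231, 216, 175, 121, 86, 85, 93, 109, 124, 127, 131, 129, 127, 128, 127, 126, 127, 127, 128, 126, 125, 128, 125, 127, 127, 124, 125, 131, 143, 145, 144, 158, 181, 187, 185]
[218, 233, 237, 237, 237, 237, 237, 237, 237, 237, 237, 237, 237, 237, 237, 237, 237, 237, 237, 237, 237, 236, 237, 236, 236, 228, 205, 195, 205, 163, 126, 131, 137, 138, 139, 138, 137, 137, 141, 178] [217, 228, 232, 230, 227, 229, 229, 233, 233, 234, 233, 234, 234, 234, 234, 234, 234, 233, 233, 234, 234, 235, 234, 234, 232, 223, 199, 196, 204, 153, 122, 130, 135, 137, 139, 139, 137, 137, 145, 184]
(309, 57) [ 0.5636 -0.0349  0.049 ] [ 0.5642 -0.0406  0.012 ]
(336, 57) [ 0.5402 -0.0338  0.049 ] [ 0.5379 -0.0394  0.012 ]
(322, 48) [ 0.5521 -0.0416  0.049 ] [ 0.5512 -0.0481  0.012 ]
(322, 66) [ 0.5526 -0.0271  0.049 ] [ 0.5518 -0.0318  0.012 ]
(322, 25) [ 0.5513 -0.0594  0.049 ] [ 0.5503 -0.0682  0.012 ]
(322, 245) [0.5596 0.1412 0.049 ] [0.5597 0.1573 0.012 ]
(322, 129) [0.5549 0.0267 0.049 ] [0.5543 0.0286 0.012 ]
```

Run:
```python
from h import *
move(.5555,-.0365,.030,-92.6)
```

```text
shift cm [11.71 -0.04 15.8 ] turn 0.0
```

Emit:
{"api": "jog_arm", "payload": {
  "moves": [
    [[3.9,0,0],0,5],
    [[3.9,0,0],0,5],
    [[3.9,0,0],0,5],
    [[0,0,0],0,5],
    [[0,0,4],0,5],
    [[0,0,5],0,5],
    [[0,0,3],0,5],
    [[0,0,2],0,5],
    [[0,0,1],0,5],
    [[0,0,0.5],0,5],
    [[0,0,0],0,5],
    [[0,0,0],0,5]
  ]
}}

```text
time_s: 11.7
tcp_pos: [0.5567, -0.0359, 0.0348]
eef_rot: [-179.9, 0.0, -92.6]
contact_force: [-0.0, 0.1, -0.1]
gripper_width: 0.0504
gripper_force: 0.0
```

Run:
```python
from h import *
move(.5555,-.0365,.030,-92.6)
s=get_state();p=capture("wrist");q=capture("scene")
cv2.imwrite("pics/w5.png",np.vstack([p["pixels"][:300,150:550],cv2.resize(q["pixels"][160:240,230:360],(400,246),interpolation=2)]))
```

```text
shift cm [0.07 0.11 0.48] turn 0.0
```

View pics/w5.png

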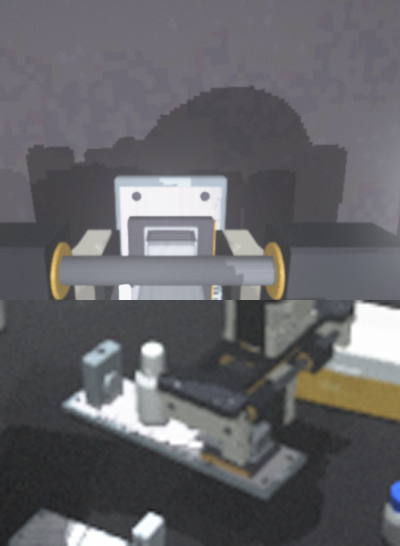

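The tab sits midway between the open fingers at crop (170,240). Nothing is touched and the bottle still stands upright.

Emit:
{"api": "jog_arm", "payload": {
  "moves": [
    [[0,0.08,0.3],0,5],
    [[0,0,0.15],0,5],
    [[0,0,0],0,3],
    [[0,0,0],0,2],
    [[0,0,0],0,2],
    [[0,0,0],0,2],
    [[0,0,0],0,2]
  ],
  "newtons": 35
}}

```text
time_s: 12.68
tcp_pos: [0.555, -0.0361, 0.0295]
eef_rot: [180.0, -0.0, -92.6]
contact_force: [-2.5, 0.4, 1.6]
gripper_width: 0.0237
gripper_force: 35.0
```

Emit:
{"api": "jog_arm", "payload": {
  "moves": [
    [[-0.2,0,0],0,2],
    [[-0.4,0,0],0,2],
    [[-0.4,0,0],0,2],
    [[-0.4,0,0],0,2],
    [[-0.4,0,0],0,2],
    [[-0.4,0,0],0,2],
    [[-0.2,0,0],0,2],
    [[0,0,0],0,2]
  ]
}}

```text
time_s: 13.68
tcp_pos: [0.556, -0.0136, 0.0297]
eef_rot: [179.9, -0.1, -92.6]
contact_force: [-0.8, -9.8, 2.6]
gripper_width: 0.0235
gripper_force: 35.0
```

Emit:
{"api": "jog_arm", "payload": {
  "moves": [
    [[-0.2,0,0],0,2],
    [[-0.2,0,0],0,2],
    [[-0.2,0,0],0,2],
    [[-0.2,0,0],0,2],
    [[-0.2,0,0],0,2],
    [[-0.2,0,0],0,2],
    [[-0.2,0,0],0,2],
    [[-0.2,0,0],0,2],
    [[-0.2,0,0],0,2],
    [[-0.2,0,0],0,2]
  ]
}}

```text
time_s: 14.92
tcp_pos: [0.5569, 0.006, 0.0297]
eef_rot: [179.9, -0.1, -92.6]
contact_force: [0.8, -10.9, 2.5]
gripper_width: 0.0238
gripper_force: 35.0
```

Run:
```python
from h import *
s=get_state();print(s["time_s"],np.round(s["tcp_pos"],4),np.round(s["contact_force"],1),np.round(s["moment"],2))
q=capture("scene")
t=capture("top")
cv2.imwrite("pics/w6.png",np.vstack([cv2.resize(t["pixels"][180:230,250:345],(570,300),interpolation=2),cv2.resize(q["pixels"][165:230,240:365],(570,296),interpolation=2)]))
```

```text
14.925 [0.5569 0.006  0.0297] [  0.8 -10.9   2.5] [-4.27 -0.08 -0.02]
```

View pics/w6.png

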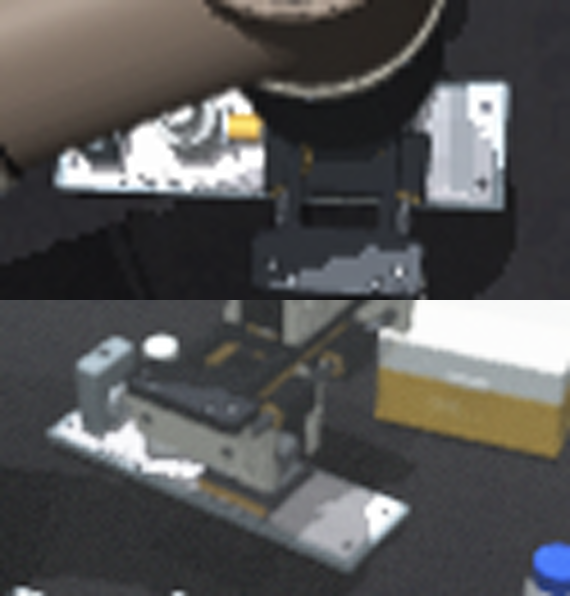

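The bottle is upright ahead of the tip (top crop (195,125)), with the anvil just beyond it. Drag reads about 11 N as expected. I continue gently.

Emit:
{"api": "jog_arm", "payload": {
  "moves": [
    [[-0.1,0,0],0,2],
    [[-0.1,0,0],0,2],
    [[-0.1,0,0],0,2],
    [[-0.1,0,0],0,2],
    [[-0.1,0,0],0,2],
    [[-0.1,0,0],0,2],
    [[-0.1,0,0],0,2],
    [[-0.1,0,0],0,2],
    [[-0.1,0,0],0,2],
    [[-0.1,0,0],0,2]
  ]
}}

```text
time_s: 16.27
tcp_pos: [0.5573, 0.0159, 0.0297]
eef_rot: [179.9, -0.1, -92.6]
contact_force: [1.3, -10.9, 2.5]
gripper_width: 0.0236
gripper_force: 35.0
```

Emit:
{"api": "jog_arm", "payload": {
  "moves": [
    [[-0.05,0,0],0,2],
    [[-0.05,0,0],0,2],
    [[-0.05,0,0],0,2]
  ]
}}

```text
time_s: 16.65
tcp_pos: [0.5573, 0.0174, 0.0297]
eef_rot: [179.9, -0.1, -92.6]
contact_force: [0.4, -11.3, 2.3]
gripper_width: 0.0236
gripper_force: 35.0
```

Emit:
{"api": "jog_arm", "payload": {
  "moves": [
    [[-0.05,0,0],0,2],
    [[-0.05,0,0],0,2]
  ]
}}

```text
time_s: 16.9
tcp_pos: [0.5574, 0.0184, 0.0297]
eef_rot: [179.9, -0.1, -92.6]
contact_force: [0.3, -11.8, 2.2]
gripper_width: 0.0238
gripper_force: 35.0
```

Emit:
{"api": "jog_arm", "payload": {
  "moves": [
    [[-0.04,0,0],0,2],
    [[0,0,0],0,2]
  ]
}}

```text
time_s: 17.15
tcp_pos: [0.5574, 0.0188, 0.0297]
eef_rot: [179.9, -0.1, -92.6]
contact_force: [0.3, -11.0, 2.9]
gripper_width: 0.0236
gripper_force: 35.0
```

Emit:
{"api": "jog_arm", "payload": {
  "moves": [
    [[-0.04,0,0],0,2],
    [[0,0,0],0,2]
  ]
}}

```text
time_s: 17.4
tcp_pos: [0.5574, 0.0192, 0.0297]
eef_rot: [179.9, -0.1, -92.6]
contact_force: [0.8, -11.0, 3.5]
gripper_width: 0.0238
gripper_force: 35.0
```

Emit:
{"api": "jog_arm", "payload": {
  "moves": [
    [[-0.04,0,0],0,2],
    [[-0.04,0,0],0,2]
  ]
}}

```text
time_s: 17.65
tcp_pos: [0.5575, 0.02, 0.0297]
eef_rot: [179.9, -0.1, -92.6]
contact_force: [0.4, -12.3, 2.4]
gripper_width: 0.0239
gripper_force: 35.0
```

Emit:
{"api": "jog_arm", "payload": {
  "moves": [
    [[-0.04,0,0],0,2],
    [[0,0,0],0,2]
  ]
}}

```text
time_s: 17.9
tcp_pos: [0.5575, 0.0204, 0.0297]
eef_rot: [179.9, -0.1, -92.6]
contact_force: [0.6, -11.3, 3.4]
gripper_width: 0.0234
gripper_force: 35.0
```

Emit:
{"api": "jog_arm", "payload": {
  "moves": [
    [[-0.04,0,0],0,2],
    [[0,0,0],0,2]
  ]
}}

```text
time_s: 18.15
tcp_pos: [0.5575, 0.0208, 0.0297]
eef_rot: [179.9, -0.1, -92.6]
contact_force: [0.5, -11.0, 2.4]
gripper_width: 0.0236
gripper_force: 35.0
```

Emit:
{"api": "jog_arm", "payload": {
  "moves": [
    [[-0.04,0,0],0,2],
    [[-0.04,0,0],0,2]
  ]
}}

```text
time_s: 18.4
tcp_pos: [0.5575, 0.0215, 0.0297]
eef_rot: [179.9, -0.1, -92.6]
contact_force: [0.5, -11.9, 2.2]
gripper_width: 0.0235
gripper_force: 35.0
```

Emit:
{"api": "jog_arm", "payload": {
  "moves": [
    [[-0.04,0,0],0,2],
    [[0,0,0],0,2]
  ]
}}

```text
time_s: 18.65
tcp_pos: [0.5576, 0.022, 0.0297]
eef_rot: [179.9, -0.1, -92.6]
contact_force: [0.4, -11.3, 2.8]
gripper_width: 0.0238
gripper_force: 35.0
```

Emit:
{"api": "jog_arm", "payload": {
  "moves": [
    [[-0.04,0,0],0,2],
    [[0,0,0],0,2]
  ]
}}

```text
time_s: 18.9
tcp_pos: [0.5576, 0.0224, 0.0297]
eef_rot: [179.9, -0.1, -92.6]
contact_force: [0.6, -11.0, 3.1]
gripper_width: 0.0235
gripper_force: 35.0
```

Emit:
{"api": "jog_arm", "payload": {
  "moves": [
    [[-0.04,0,0],0,2],
    [[-0.04,0,0],0,2],
    [[0,0,0],0,2]
  ]
}}

```text
time_s: 19.27
tcp_pos: [0.5576, 0.0232, 0.0297]
eef_rot: [179.9, -0.1, -92.6]
contact_force: [-0.0, -11.2, 2.5]
gripper_width: 0.0238
gripper_force: 35.0
```

Emit:
{"api": "jog_arm", "payload": {
  "moves": [
    [[-0.04,0,0],0,2],
    [[0,0,0],0,2]
  ]
}}

```text
time_s: 19.52
tcp_pos: [0.5576, 0.0236, 0.0297]
eef_rot: [179.9, -0.1, -92.6]
contact_force: [-0.3, -10.7, 3.2]
gripper_width: 0.0237
gripper_force: 35.0
```

Emit:
{"api": "jog_arm", "payload": {
  "moves": [
    [[-0.04,0,0],0,2],
    [[0,0,0],0,2]
  ]
}}

```text
time_s: 19.77
tcp_pos: [0.5576, 0.0239, 0.0297]
eef_rot: [179.9, -0.2, -92.6]
contact_force: [0.7, -11.6, 1.9]
gripper_width: 0.0236
gripper_force: 35.0
```

Emit:
{"api": "jog_arm", "payload": {
  "moves": [
    [[-0.04,0,0],0,2],
    [[-0.04,0,0],0,2],
    [[0,0,0],0,2]
  ]
}}

```text
time_s: 20.15
tcp_pos: [0.5577, 0.0244, 0.0297]
eef_rot: [179.9, -0.2, -92.6]
contact_force: [0.7, -14.0, 3.3]
gripper_width: 0.0235
gripper_force: 35.0
```

Emit:
{"api": "jog_arm", "payload": {
  "moves": [
    [[-0.04,0,0],0,2],
    [[0,0,0],0,2],
    [[0,0,0],0,2]
  ]
}}

```text
time_s: 20.52
tcp_pos: [0.5576, 0.0246, 0.0297]
eef_rot: [179.9, -0.2, -92.6]
contact_force: [1.0, -14.8, 2.7]
gripper_width: 0.0239
gripper_force: 35.0
```

Run:
```python
from h import *
f=[]
for i in range(4):
    t=capture("top");s=get_state();f.append(s["contact_force"])
print(np.round(np.mean(f,0),2),np.round(s["tcp_pos"],4),np.round(s["moment"],2))
q=capture("scene")
cv2.imwrite("pics/w7.png",np.vstack([cv2.resize(t["pixels"][180:230,250:345],(570,300),interpolation=2),cv2.resize(q["pixels"][165:230,240:365],(570,296),interpolation=2)]))
```

```text
[  1.33 -14.61   2.6 ] [0.5577 0.0246 0.0297] [-5.33 -0.41 -0.08]
```

View pics/w7.png

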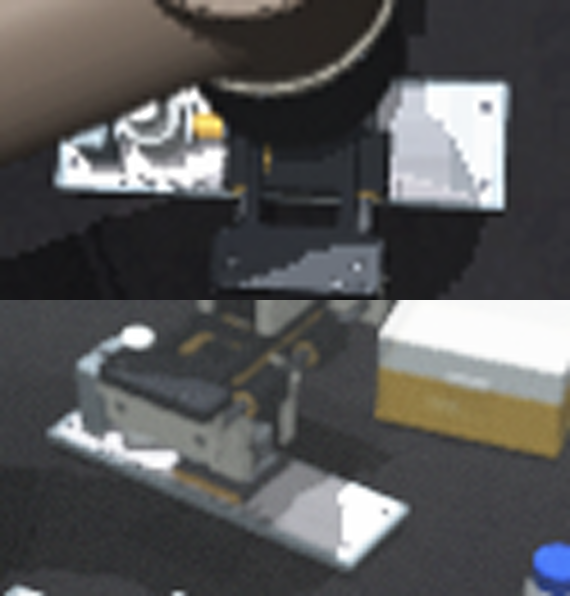

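The bottle stands upright against the anvil. Spring force is about 3.5 N, so I press slightly more.

Emit:
{"api": "jog_arm", "payload": {
  "moves": [
    [[-0.04,0,0],0,2],
    [[-0.04,0,0],0,2],
    [[0,0,0],0,2],
    [[0,0,0],0,2]
  ]
}}

```text
time_s: 21.28
tcp_pos: [0.5577, 0.0251, 0.0297]
eef_rot: [179.9, -0.2, -92.6]
contact_force: [1.5, -17.2, 2.8]
gripper_width: 0.0239
gripper_force: 35.0
```

Run:
```python
from h import *
f=[]
for i in range(5):
    t=capture("top");s=get_state();f.append(s["contact_force"])
print(np.round(np.mean(f,0),2),np.round(s["tcp_pos"],4))
```

```text
[  1.7  -16.53   3.01] [0.5577 0.0251 0.0297]
```

Emit:
{"api": "jog_arm", "payload": {
  "moves": [
    [[0.05,0,0],0,2],
    [[0.05,0,0],0,2],
    [[0.04,0,0],0,2],
    [[0,0,0],0,2]
  ]
}}

```text
time_s: 22.02
tcp_pos: [0.5577, 0.025, 0.0297]
eef_rot: [179.9, -0.1, -92.6]
contact_force: [-0.6, -9.1, 2.7]
gripper_width: 0.0235
gripper_force: 35.0
```

Emit:
{"api": "jog_arm", "payload": {
  "moves": [
    [[0.02,0,0],0,2.6],
    [[0,0,0],0,3.5],
    [[0,0,0],0,5],
    [[0,0,0],0,5],
    [[0,0,-1],0,5],
    [[0,0,-3],0,5],
    [[0,0,-5],0,5],
    [[0,0,-5],0,5],
    [[0,0,-4],0,5],
    [[0,0,0],0,5]
  ]
}}

```text
time_s: 23.28
tcp_pos: [0.5601, 0.0269, 0.2142]
eef_rot: [-179.6, 0.1, -92.5]
contact_force: [-0.8, -0.8, -0.7]
gripper_width: 0.0501
gripper_force: 0.0
```

Run:
```python
from h import *
s=get_state();print(s["time_s"],np.round(s["tcp_pos"],4),np.round(s["contact_force"],1))
p=capture("wrist");q=capture("scene")
cv2.imwrite("pics/w8.png",np.vstack([cv2.resize(p["pixels"][60:260,220:430],(440,300)),cv2.resize(q["pixels"][165:230,240:355],(531,300),interpolation=2)[:,:440]]))
```

```text
23.275 [0.5601 0.0269 0.2142] [-0.8 -0.8 -0.7]
```

View pics/w8.png

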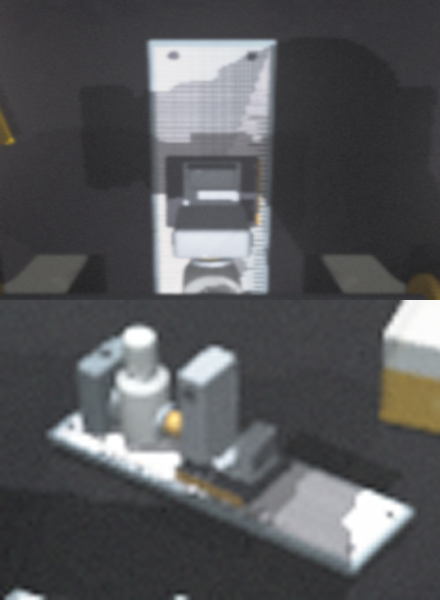

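The bottle stands upright, clamped between the anvil (scene crop (115,390)) and the tip (175,420). The gripper is clear of everything.

```bash
python3 -c "
from plant import close_job
print(close_job())"
```

```text
the job is handed in; nothing more can be done
None
```

The dropper bottle is upright in the caliper, clamped against the anvil with about 5 N on the spring tip (roughly half stroke, judged from the wrist force); the gripper is clear, and the job was handed in at about 23 s.

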